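Spice jar into an empty cell of the spice box

ROBOT

A 6-joint arm with a two-finger parallel gripper is mounted at the origin on a cart in front of the work surface, level with it; the furniture and walls round the work are solid. World frame = base frame: x ahead of the robot, y to its left, z up, the work surface at z = 0. Lengths are in m, angles in rad, forces in N, time in s.
With the tool pointing down it reaches from about 0.35 to 0.775 m from the base axis. Payload 7.3 kg.
Tool frame: the origin (TCP) lies midway between the tips of the shut fingers; the grasp point (between the pads) lies hold_point_z behind it (hold_point_z is the distance from the TCP to the grasp point, in m); x points along the fingers, y is the direction in which the jaws open and shut, and the axes are right-handed (so a half turn about x gives the same grasp; the last joint's range is limited). The gripper opens to 92 mm and grips with 3 to 60 N. Pads are 19 mm wide; open, the fingers measure 130 mm over their backs; the gripper's body (75 mm by 190 mm) begins 47 mm behind the grasp point.
Start: joints at [1.085, 0.342, 1.524, -0, 1.275, -0.146], TCP at [0.175, 0.495, 0.227] pointing down, gripper open.
Joint ranges: [-2.53, 2.53], [-0.77, 2.02], [0.04, 2.7], [-1, 4.14], [0.28, 2.66], [-3.11, 3.11]. Speed limits (rad/s): [2.57, 2.57, 3.14, 3.14, 3.14, 3.14].

INTERFACE

Orientations are given as a unit quaternion [w, x, y, z].
In Python, from rig import * gives the robot as it stands. The module is installed in compiled form; this text tells all that it offers.
- The arm moves only by the tool apply_moves, never from a script. Its arguments are lists of equal length, an entry for each row: "grip": the closure in counts, from 0 (fully open) to 255 (shut); "translation": the shift along the tool's x, y, z in mm, a list of three; "turn": the turn, a rotation vector about the tool's x, y, z in degrees, a list of three. A call has 1 to 5 rows; each row shifts and turns the commanded pose from where the row before left it, along the tool's axes as they then stand; what a row does not reach is not made up. A row lasts 1/10 s, in which the tool goes at most 50 mm and 8.59 degrees, less where a joint would pass 70% of its speed; a pose out of reach is approached as far as the arm can. A call with a gripper value outside its range is refused whole. The fingers move at their own pace and stop on an object; "grip_force" is the grip in N (left out, the last holds). Time passes only in rows, so rows that do not move let the fingers close. It gives the time, the measured TCP pose, the force and the opening at its end, in the units of the state.
- get_obs(): the state, without advancing time (a new reading comes with each control period).
- read_camera(name): name is "scene" or "side" or "wrist"; returns the picture (400x640x3 uint8, red, green, blue); there is no depth.
- camera_info(name): a dict with "mtx" (3x3 intrinsics, pixels), "cam_to_world" (4x4, takes a point from camera to world coordinates); the wrist camera has in their place "hand_eye" (4x4, takes a point from camera to tool coordinates, whose origin is the TCP and whose axes are the tool frame's). Camera axes: x right, y down, z forward; pixel columns grow to the right and rows downward; lengths in m; the calibration is good to about 2 mm. A picture is of the moment at which its call begins: read the wrist's pose just before it. camera_info takes no time and is no camera call.
- job_done(): hands the job in, once; it reports no verdict.
Trained networks look in the newest picture that a camera, given by its name, has taken for a name from the list of things; names that differ only in an ending like _2 or _b are one class to them, and where a whole thing is asked for, a point or a joint stands for the part that bears it (a point fixed in the world has none). Each returns a list of dicts, best first, with "score" (0 to 1); they miss things now and then, are a little off and sometimes report something else, mostly with a low value. They report only what shows in the picture. A call takes as long as a camera call. They do not tell look-alikes from the thing itself.
- cut_out(camera, target): "mask" (400x640 bool, what is visible of it) and "location" ([column, row] in pixels, amid what is visible of it).
The state is a dict: "t": time; "q": joint angles; "qd": joint speeds; "joint_torque": joint torques, N m; "position": TCP position; "orientation": TCP orientation; "wrist_force": force on the tool from outside, world axes, zero at the start; "moment": the same for the moment, N m; "width": opening from 0.0 (shut) to 1.0 (fully open).
Only numpy, scipy, OpenCV 4.12 (cv2) and the standard library are available. Lean on these libraries where they do the work, as an engineer would, in place of code of your own. Each camera call takes 0.05 s, during which the arm holds its last target.

TASK

One spice jar has been left standing on the table outside the wooden four-cell spice box. Find a cell of the box that is still empty and put that jar into it, upright; lower it to the bottom of the cell before letting go. Leave the two jars already in the box standing in their own cells.

Things in the scene. Friction and masses are not known exactly. Their poses are not given: they have to be found in the camera images.
- spice_box: open wooden box, 170 x 170 x 60 mm tall, fixed, with two crossing dividers: 2 x 2 cells, 70 x 70 mm inside; walls and dividers 10 mm thick, 60 mm tall; cork cell floors 10 mm above the table. Origin: centre of its underside; z up, x and y along its sides; cell centres at x, y = +/-40 mm. Two cells (which varies) hold a jar, two are empty; either empty one will do. A jar in a cell has its centre 63 mm above the table
- loose_jar_center (a point): the jar to put away: upright clear glass spice jar, green screw cap, 106 mm tall, 46 mm in diameter (cap 45 mm, the top 20 mm); point at its centre, 53 mm above its underside; z up along its axis. Stands on the table, left of the box, near two wider food jars (68 and 71 mm wide, 84 and 110 mm tall). About 0.11 kg
- boxed_jar_a_center (a point): one of the two jars already in the box, within about 6 mm of the middle of its cell: upright clear glass spice jar, green screw cap, 106 mm tall, 46 mm in diameter (cap 45 mm, the top 20 mm); point at its centre, 53 mm above its underside; z up along its axis
- boxed_jar_b_center (a point): the other jar already in the box, within about 6 mm of the middle of its cell: upright clear glass spice jar, green screw cap, 106 mm tall, 46 mm in diameter (cap 45 mm, the top 20 mm); point at its centre, 53 mm above its underside; z up along its axis
Things that resemble listed ones, but are neither listed nor needed, are in the scene too. Leave any blue look-alike of the part that bears loose_jar_center alone. What is shaped like the part that bears boxed_jar_b_center but blue or purple is not meant.

How it is judged:
At the end, for the whole second after the job is handed in: The loose jar stands in a cell of the box: centre within 68 mm of the box centre along both box axes and under 75 mm above the table, upright within 10 degrees, at rest. The two other jars still stand so in the box, each under 40 mm from its start (x of loose_jar_center in the frame of spice_box between -0.068 and 0.068 m and y of loose_jar_center in the frame of spice_box between -0.068 and 0.068 m and z of each of loose_jar_center, boxed_jar_a_center, boxed_jar_b_center in the frame of spice_box below 0.075 m and angle between each of loose_jar_center, boxed_jar_a_center, boxed_jar_b_center's own z axis and vertical below 0.17 rad and linear speed of loose_jar below 0.02 m/s and x of boxed_jar_a_center in the frame of spice_box between -0.068 and 0.068 m and y of boxed_jar_a_center in the frame of spice_box between -0.068 and 0.068 m and distance of each of boxed_jar_a_center, boxed_jar_b_center from where it was at the start of the episode below 0.04 m and x of boxed_jar_b_center in the frame of spice_box between -0.068 and 0.068 m and y of boxed_jar_b_center in the frame of spice_box between -0.068 and 0.068 m); the robot touches nothing.
It fails at once if the jar is let go over the box more than 30 mm above the floor of the cell (x of loose_jar_center in the frame of spice_box between -0.085 and 0.085 m and y of loose_jar_center in the frame of spice_box between -0.085 and 0.085 m and z of loose_jar_center in the frame of spice_box above 0.093 m and contact force between loose_jar and the fingers below 0.05 N).
It also fails if it takes over 34 s, if anything falls off the work surface, if the arm or the gripper's body presses on something with over 40 N, if the wrist force passes 120 N, or if a joint passes its speed limit or range.

## Working session

There is one attempt and no reset: what is moved stays moved. The work goes in short steps, Python scripts to look and compute and a tool call to move; the robot and the scene stay as the last step left them, time stands still between calls to the robot, and variables do not carry over. Pictures are saved under pics/ and viewed, and the job is handed in when it is done.

Besides the shell and the picture viewer there is one more tool, called after "Emit:" as a command line: name --argument value ..., lists and objects as JSON in quotes. apply_moves: Moves the arm, as the interface text tells. Its arguments: {"type":"object","properties":{"grip":{"type":"array","items":{"type":"number"}},"translation":{"type":"array","items":{"type":"array","items":{"type":"number"}}},"turn":{"type":"array","items":{"type":"array","items":{"type":"number"}}},"grip_force":{"type":"number"}},"required":["grip","translation","turn"]}

```bash
mkdir -p pics
python3 - <<'E'
from rig import *
import cv2,numpy as np
np.set_printoptions(precision=4,suppress=True)
o=get_obs();print(o)
for c in ["scene","side","wrist"]:
    im=read_camera(c);cv2.imwrite(f"pics/{c}0.png",im[:,:,::-1])
    print(c,camera_info(c))
E
```

```text
{'t': 0.0, 'q': array([ 1.085 ,  0.3427,  1.525 ,  0.    ,  1.2754, -0.146 ]), 'qd': array([ 0.0003,  0.0011,  0.0008,  0.0005, -0.0006,  0.0015]), 'joint_torque': array([  0.0005, -43.1232, -24.4218,   0.0717,   0.0559,  -0.0002]), 'position': array([0.1748, 0.4946, 0.2261]), 'orientation': array([ 0.6968,  0.119 ,  0.6971, -0.1201]), 'wrist_force': array([ 0.1068,  0.4823, -0.2724]), 'moment': array([0.0324, 0.0448, 0.0145]), 'width': 0.9994131970418273}
scene {'mtx': array([[383.4455,   0.    , 318.2141],
       [  0.    , 383.4455, 200.1217],
       [  0.    ,   0.    ,   1.    ]]), 'cam_to_world': array([[ 0.7992, -0.2916,  0.5256,  0.0168],
       [-0.601 , -0.4051,  0.689 , -0.5525],
       [ 0.0119, -0.8665, -0.499 ,  0.5156],
       [ 0.    ,  0.    ,  0.    ,  1.    ]])}
side {'mtx': array([[392.9869,   0.    , 317.2396],
       [  0.    , 392.9869, 200.9043],
       [  0.    ,   0.    ,   1.    ]]), 'cam_to_world': array([[ 0.9683, -0.1307,  0.213 ,  0.2759],
       [-0.2498, -0.527 ,  0.8123, -0.6682],
       [ 0.0061, -0.8398, -0.5429,  0.575 ],
       [ 0.    ,  0.    ,  0.    ,  1.    ]])}
wrist {'mtx': array([[324.3237,   0.    , 320.2465],
       [  0.    , 324.3237, 201.4693],
       [  0.    ,   0.    ,   1.    ]]), 'hand_eye': array([[-0.0002, -0.3092,  0.951 , -0.1577],
       [ 1.    , -0.0007, -0.    , -0.0007],
       [ 0.0007,  0.951 ,  0.3092, -0.0836],
       [ 0.    ,  0.    ,  0.    ,  1.    ]])}
```

View pics/scene0.png

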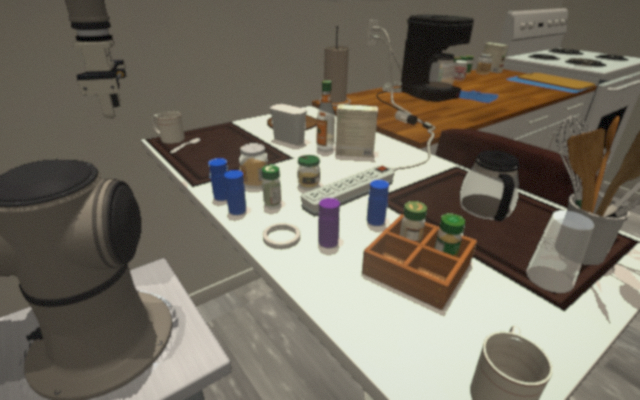

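View pics/side0.png

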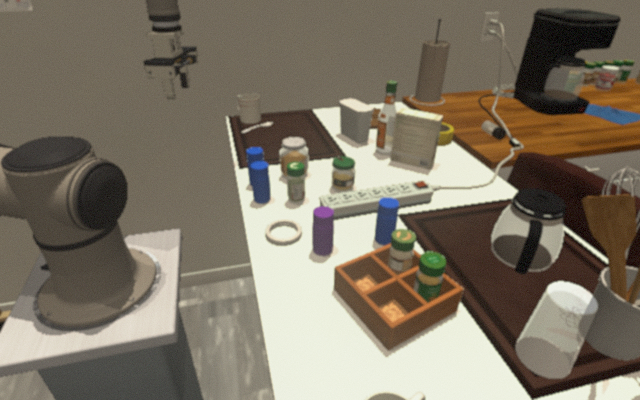

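View pics/wrist0.png

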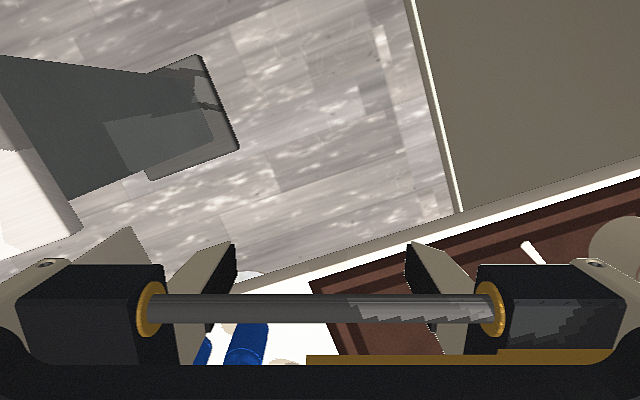

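```bash
python3 -c "
import rig
print([n for n in dir(rig) if n[0]!='_']); print(getattr(rig,'hold_point_z',None))"
```

```text
['PlanningError', 'camera_info', 'cut_out', 'get_obs', 'hold_point_z', 'job_done', 'read_camera']
0.0188
```

```bash
cat > h.py <<'E'
from rig import *
import cv2,numpy as np
from scipy.optimize import least_squares, minimize
np.set_printoptions(precision=4,suppress=True)
def proj(c,P):
    i=camera_info(c);T=np.linalg.inv(i['cam_to_world'])
    p=np.asarray(P,float)@T[:3,:3].T+T[:3,3]; q=p@i['mtx'].T
    return q[:,:2]/q[:,2:]
def hullmask(uv):
    m=np.zeros((400,640),np.uint8)
    cv2.fillConvexPoly(m,cv2.convexHull(np.round(uv*16).astype(np.int32)),1,shift=4);return m>0
a=np.linspace(0,2*np.pi,48,endpoint=False)
def cyl(x,y,r,z0,z1): return np.concatenate([np.c_[x+r*np.cos(a),y+r*np.sin(a),0*a+z] for z in (z0,z1)])
def ray(c,uv,z):
    i=camera_info(c);d=i['cam_to_world'][:3,:3]@np.linalg.solve(i['mtx'],[uv[0],uv[1],1]);o=i['cam_to_world'][:3,3]
    return o+d*(z-o[2])/d[2]
E
python3 - <<'E'
from h import *
import pickle
D={}
for c in ["scene","side"]:
    im=read_camera(c)
    for t in ["loose_jar_center","boxed_jar_a_center","spice_box"]:
        r=cut_out(c,t);D[c,t]=r
        for d in r:
            ys,xs=np.nonzero(d['mask']);
            z=.063 if 'boxed' in t else .053
            print(c,t,round(d['score'],2),d['location'],xs.min(),xs.max(),ys.min(),ys.max(),d['mask'].sum(),ray(c,d['location'],z)[:2])
pickle.dump(D,open('D.pkl','wb'))
print(get_obs()['t'])
E
```

```text
scene loose_jar_center 0.63 [219.4, 178.3] 209 226 160 200 596 [0.3603 0.3333]
scene loose_jar_center 0.55 [234.0, 194.4] 224 247 170 215 846 [0.3523 0.2304]
scene boxed_jar_a_center 0.89 [448.3, 233.8] 436 465 213 256 960 [ 0.6279 -0.1962]
scene spice_box 0.88 [420.8, 267.0] 362 476 215 309 5836 [ 0.5091 -0.2253]
side loose_jar_center 0.76 [259.0, 180.7] 251 270 161 202 726 [0.3554 0.2457]
side loose_jar_center 0.68 [294.0, 178.6] 287 304 162 202 670 [0.4478 0.2345]
side loose_jar_center 0.61 [252.6, 158.7] 247 263 147 175 244 [0.3539 0.3788]
side boxed_jar_a_center 0.73 [432.0, 272.5] 414 445 251 301 1229 [ 0.6241 -0.1936]
side spice_box 0.89 [386.1, 299.6] 334 463 244 349 7070 [ 0.5186 -0.227 ]
0.55
```

Run:
```python
import cv2
a=cv2.imread('pics/scene0.png')[130:320,200:500];b=cv2.imread('pics/side0.png')[130:350,220:500]
cv2.imwrite('pics/c1.png',cv2.resize(a,None,fx=2.6,fy=2.6,interpolation=2));cv2.imwrite('pics/c2.png',cv2.resize(b,None,fx=2.6,fy=2.6,interpolation=2))
```

```text
(no output)
```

View pics/c1.png

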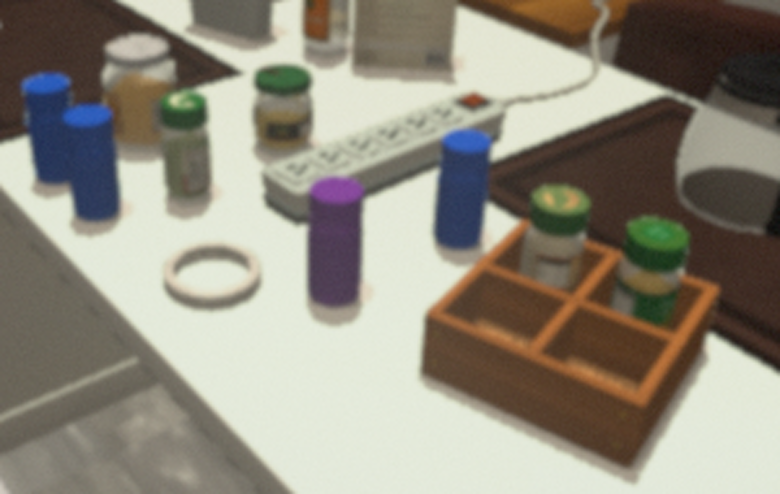

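View pics/c2.png

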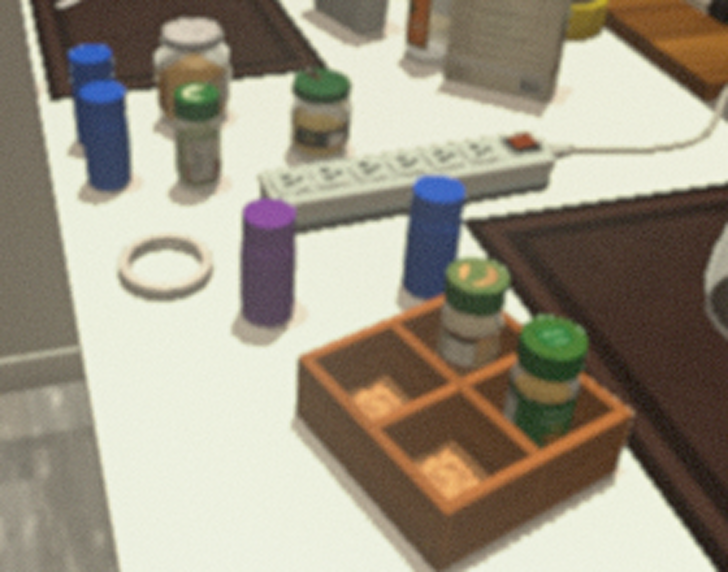

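Run:
```python
from h import *
bb={'scene':[261.5,281,165,207],'side':[287,304.5,161.7,202.3]}
def bbox(c,x,y):
    u=np.vstack([proj(c,cyl(x,y,.023,0,.086)),proj(c,cyl(x,y,.0225,.086,.106))]);return np.r_[u[:,0].min(),u[:,0].max(),u[:,1].min(),u[:,1].max()]
for cs in (['scene'],['side'],['scene','side']):
    r=least_squares(lambda p:np.concatenate([bbox(c,*p)-bb[c] for c in cs]),[.44,.22]);print(cs,r.x,r.fun)
C={'scene':[(364.6,251.2),(401.9,216.5),(475.8,240.4),(446.2,283.8)],'side':[(335.4,267.3),(388.5,245),(462.3,287.7),(391.9,326.2)]}
loc=np.array([[-1,-1],[-1,1],[1,1],[1,-1]])*.085
for c in C: print([ray(c,u,.06)[:2] for u in C[c]])
def box(p):
    R=np.array([[np.cos(p[2]),-np.sin(p[2])],[np.sin(p[2]),np.cos(p[2])]])
    return np.c_[loc@R.T+p[:2],np.full(4,.06)]
for cs in (['scene'],['side'],['scene','side']):
    r=least_squares(lambda p:np.concatenate([(proj(c,box(p))-C[c]).ravel() for c in cs]),[.55,-.2,0.2]);print(cs,r.x,r.fun)
p=r.x
R=np.array([[np.cos(p[2]),-np.sin(p[2])],[np.sin(p[2]),np.cos(p[2])]])
for l in [(-1,-1),(-1,1),(1,1),(1,-1)]:
    w=R@np.array(l)*.04+p[:2]; print(l,w,proj('scene',[[*w,.01]]),proj('side',[[*w,.01]]))
# food jars & blue, approx bases
for n,c,u,z in [('white','scene',(253,150),.11),('white','side',(293,142),.11),('greenwide','scene',(308.5,160),.084),('greenwide','side',(343.5,161),.084),('blue2','scene',(235,175),.106),('blue2','side',(260,166),.106),('boxback','scene',(415.5,206),.116),('boxback','side',(403.5,234),.116),('boxright','scene',(452.5,218),.116),('boxright','side',(432,256),.116),('blue3','scene',(379,184),.106),('purple','scene',(329.5,202),.106),('loose','scene',(270.5,169),.106),('loose','side',(296,165),.106)]:
    print(n,c,ray(c,u,z)[:2])
```

```text
['scene'] [0.4502 0.215 ] [-0.1437  0.1568 -1.4869  1.2008]
['side'] [0.4491 0.2154] [-0.3279  0.3495 -1.5364  1.2766]
['scene', 'side'] [0.4495 0.2149] [-0.3542 -0.0337 -1.4118  1.2934 -0.1111  0.5585 -1.4813  1.3413]
[array([ 0.4504, -0.1345]), array([ 0.604 , -0.0908]), array([ 0.6579, -0.2414]), array([ 0.5021, -0.2861])]
[array([ 0.4533, -0.1327]), array([ 0.5787, -0.095 ]), array([ 0.66, -0.24]), array([ 0.502 , -0.2885])]
['scene'] [ 0.5558 -0.1856 -1.2787] [-2.2275 -1.3982 -1.0414 -3.3334  1.565  -0.3835  1.4603  2.4956]
['side'] [ 0.5509 -0.1857 -1.2166] [-5.4276  1.9884  6.3772 -7.0524 -1.2242 -1.5834  0.8261  3.3211]
['scene', 'side'] [ 0.5526 -0.1859 -1.2442] [-2.7821  0.5833 -3.6789 -2.6823 -0.284  -0.9446  2.6992  3.112  -4.253
  0.7429  8.7569 -6.9184 -0.1159 -0.3635 -0.2209  2.8844]
(-1, -1) [ 0.5018 -0.1609] [[390.3908 268.2236]] [[362.6091 291.9081]]
(-1, 1) [ 0.5776 -0.1352] [[406.1516 248.5998]] [[393.2476 276.2686]]
(1, 1) [ 0.6033 -0.211 ] [[442.2544 262.1388]] [[421.9533 301.1367]]
(1, -1) [ 0.5275 -0.2366] [[428.4795 283.8463]] [[390.3914 319.3039]]
white scene [0.4643 0.3305]
white side [0.4685 0.342 ]
greenwide scene [0.5828 0.2361]
greenwide side [0.5884 0.2437]
blue2 scene [0.3587 0.2265]
blue2 side [0.3595 0.227 ]
boxback scene [ 0.5848 -0.1364]
boxback side [ 0.5867 -0.1336]
boxright scene [ 0.608  -0.2093]
boxright side [ 0.6086 -0.2046]
blue3 scene [ 0.6076 -0.0094]
purple scene [ 0.4629 -0.0073]
loose scene [0.4451 0.2061]
loose side [0.4495 0.2105]
```

```bash
cat >> h.py <<'E'
from scipy.spatial.transform import Rotation as Ro
def R_now(o): w,x,y,z=o['orientation'];return Ro.from_quat([x,y,z,w]).as_matrix()
def plan(target,yaw_deg):
    """tool->target TCP, x down, y jaw along yaw (mod 180). turn first then translation (after turn)"""
    o=get_obs();R=R_now(o);best=None
    for k in (0,180):
        t=np.deg2rad(yaw_deg+k);X=np.array([0,0,-1.]);Y=np.array([np.cos(t),np.sin(t),0]);T=np.c_[X,Y,np.cross(X,Y)]
        rv=Ro.from_matrix(R.T@T).as_rotvec(degrees=True)
        if best is None or np.linalg.norm(rv)<np.linalg.norm(best[0]): best=(rv,T)
    d=np.array(target)-o['position']
    print('t',o['t'],'pos',o['position'],'w',o['width'],'F',o['wrist_force'],'q',o['q'])
    print('turn',best[0],'shift in turned frame mm',best[1].T@d*1000,'in current frame',R.T@d*1000)
E
python3 - <<'E'
from h import *
print(R_now(get_obs()))
for c,u in [('scene',(421.9,244.6)),('side',(396.9,276.2))]: print(ray(c,u,.06))
plan([.4495,.215,.20],107)
C={'scene':[(364.6,251.2),(401.9,216.5),(475.8,240.4),(446.2,283.8),(421.9,244.6)],'side':[(335.4,267.3),(462.3,287.7),(391.9,326.2),(396.9,276.2)]}
L={'scene':np.array([[-1,1],[1,1],[1,-1],[-1,-1],[0,0]])*.085}
L['side']=L['scene'][[0,2,3,4]]
def box(p,l):
    R=np.array([[np.cos(p[2]),-np.sin(p[2])],[np.sin(p[2]),np.cos(p[2])]])
    return np.c_[l@R.T+p[:2],np.full(len(l),.06)]
r=least_squares(lambda p:np.concatenate([(proj(c,box(p,L[c]))-C[c]).ravel() for c in C]),[.55,-.2,0.2]);print(r.x,np.rad2deg(r.x[2]),r.fun)
for l in [(-1,-1),(-1,1),(1,1),(1,-1)]: print(l,box(r.x,np.array([l])*.04)[0,:2])
E
```

```text
[[-0.      0.3332  0.9428]
 [ 0.0001  0.9428 -0.3332]
 [-1.      0.0001 -0.    ]]
[ 0.5576 -0.1861  0.06  ]
[ 0.5576 -0.1839  0.06  ]
t 0.55 pos [0.1749 0.495  0.2267] w 0.9998318193327734 F [-0.6037  0.2953  0.7536] q [ 1.085   0.342   1.5241  0.      1.2754 -0.146 ]
turn [-36.4661  -0.0002  -0.0044] shift in turned frame mm [  26.7289 -348.048   180.6977] in current frame [  26.7073 -172.5076  352.1808]
[ 0.557  -0.1848  0.2964] 16.984648740322434 [-1.9898 -1.6747 -1.1692 -3.6433  1.4188 -0.9367  1.7798  1.9039 -0.7209
 -0.2167 -1.8299 -1.3086  1.9002  0.1711 -0.2154  1.35   -0.09    0.3837]
(-1, -1) [ 0.5305 -0.2347]
(-1, 1) [ 0.5071 -0.1582]
(1, 1) [ 0.5836 -0.1348]
(1, -1) [ 0.607  -0.2113]
```

Candidates at scene pixels:
- Slim clear jar with a green cap (272,187), chosen.
- Wide green-capped jar (308,172) and white-lid jar (253,163).
- Blue look-alikes (219,180), (235,192), (378,203) and the purple one (329,222).
- Boxed jars (414,220) and (452,235).

The crop confirms the choice. The two cells nearest the camera are empty.

Emit:
apply_moves --grip '[0,0,0,0,0]' --translation '[[0,-20,40],[0,-20,40],[0,-20,40],[0,-20,40],[0,-20,40]]' --turn '[[0,0,0],[0,0,0],[0,0,0],[0,0,0],[0,0,0]]' --grip_force 15

```text
t: 1.05
position: [0.3312, 0.3327, 0.2269]
orientation: [0.697, 0.12, 0.697, -0.119]
wrist_force: [-0.2, -0.4, -0.5]
width: 1.003
```

Emit:
apply_moves --grip '[0,0,0,0,0]' --translation '[[0,-18,38],[0,-18,38],[0,-18,38],[0,-18,38],[0,0,0]]' --turn '[[0,0,0],[0,0,0],[0,0,0],[0,0,0],[0,0,0]]'

```text
t: 1.55
position: [0.4527, 0.2123, 0.2266]
orientation: [0.697, 0.121, 0.696, -0.122]
wrist_force: [-0.4, -0.0, -0.3]
width: 1.003
```

Emit:
apply_moves --grip '[0,0,0,0,0]' --translation '[[0,0,0],[0,0,0],[0,0,0],[0,0,0],[0,0,0]]' --turn '[[-7.3,0,0],[-7.3,0,0],[-7.3,0,0],[-7.3,0,0],[-7.3,0,0]]'

```text
t: 2.05
position: [0.449, 0.216, 0.2267]
orientation: [0.699, -0.107, 0.699, 0.107]
wrist_force: [-0.8, -0.1, -0.8]
width: 1.002
```

Run:
```python
from h import *
plan([.4495,.215,.0575],107)
im=read_camera('wrist');cv2.imwrite('pics/w1.png',im[:,:,::-1])
# predicted position of jar top centre in wrist image
o=get_obs();i=camera_info('wrist');W=np.eye(4);W[:3,:3]=R_now(o);W[:3,3]=o['position'];T=np.linalg.inv(W@i['hand_eye'])
p=T@np.array([.4495,.215,.106,1]);print((i['mtx']@p[:3]/p[2])[:2])
```

```text
t 2.05 pos [0.449  0.216  0.2267] w 1.0016156247845236 F [-0.7706 -0.0985 -0.7609] q [ 0.2943  0.2931  1.5951  0.0003  1.2534 -1.5794]
turn [ 0.3552 -0.0047 -0.0163] shift in turned frame mm [169.2486  -1.1452   0.1789] in current frame [169.2482  -1.1944   0.1857]
[319.9859 194.8161]
```

View pics/w1.png

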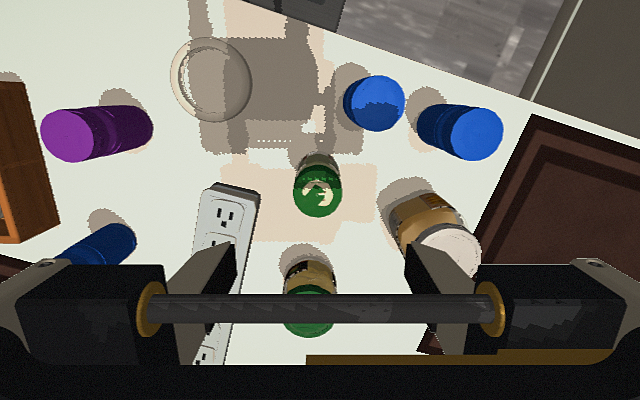

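The wrist view shows the loose jar's cap centred at about (319,193), within 2 px of the prediction. Descending.

Emit:
apply_moves --grip '[0,0,0,0,0]' --translation '[[35,-1,0],[35,0,0],[35,0,0],[30,0,0],[15,0,0]]' --turn '[[0,0,0],[0,0,0],[0,0,0],[0,0,0],[0,0,0]]'

```text
t: 2.6
position: [0.448, 0.2146, 0.0743]
orientation: [0.698, -0.104, 0.701, 0.104]
wrist_force: [0.1, -0.0, 0.4]
width: 0.999
```

Emit:
apply_moves --grip '[0,0,120,255,255]' --translation '[[19,0,0],[0,0,0],[0,0,0],[0,0,0],[0,0,0]]' --turn '[[0,0,0],[0,0,0],[0,0,0],[0,0,0],[0,0,0]]'

```text
t: 3.1
position: [0.4504, 0.2149, 0.0588]
orientation: [0.7, -0.104, 0.699, 0.105]
wrist_force: [-0.8, -0.8, 1.0]
width: 0.792
```

Emit:
apply_moves --grip '[255,255,255,255,255]' --translation '[[0,0,0],[0,0,0],[0,0,0],[0,0,0],[0,0,0]]' --turn '[[0,0,0],[0,0,0],[0,0,0],[0,0,0],[0,0,0]]' --grip_force 15

```text
t: 3.6
position: [0.4499, 0.2146, 0.0578]
orientation: [0.699, -0.105, 0.699, 0.105]
wrist_force: [-0.9, -0.7, 2.2]
width: 0.486
```

Emit:
apply_moves --grip '[255,255,255,255,255]' --translation '[[0,0,0],[0,0,0],[-10,0,0],[-25,0,0],[-35,0,0]]' --turn '[[0,0,0],[0,0,0],[0,0,0],[0,0,0],[0,0,0]]'

```text
t: 4.1
position: [0.4485, 0.2142, 0.1276]
orientation: [0.698, -0.105, 0.701, 0.105]
wrist_force: [0.1, 0.3, -1.7]
width: 0.489
```

Emit:
apply_moves --grip '[255,255,255,255,255]' --translation '[[-35,0,0],[-30,0,0],[-5,0,0],[0,0,0],[0,0,0]]' --turn '[[0,0,0],[0,0,0],[0,0,0],[0,0,0],[0,0,0]]'

```text
t: 4.6
position: [0.4489, 0.2143, 0.1965]
orientation: [0.698, -0.105, 0.7, 0.105]
wrist_force: [-0.2, -0.2, -1.5]
width: 0.485
```

Run:
```python
from h import *
plan([.507,-.158,.1975],107)
a=read_camera('wrist');b=read_camera('side');cv2.imwrite('pics/l1.png',np.vstack([a,b])[:,:,::-1][::1]);cv2.imwrite('pics/l1.png',cv2.resize(np.hstack([a,b])[:,:,::-1],(800,250)))
cv2.imwrite('pics/l2.png',b[:,:,::-1])
```

```text
t 4.6 pos [0.4489 0.2143 0.1965] w 0.4846317468873687 F [-0.2031 -0.1558 -1.55  ] q [ 0.2912  0.3209  1.6439  0.0001  1.1791 -1.5769]
turn [ 0.0329 -0.1382 -0.0056] shift in turned frame mm [  -1.0042 -373.0294  -53.323 ] in current frame [  -0.9114 -372.9985  -53.5398]
```

View pics/l2.png

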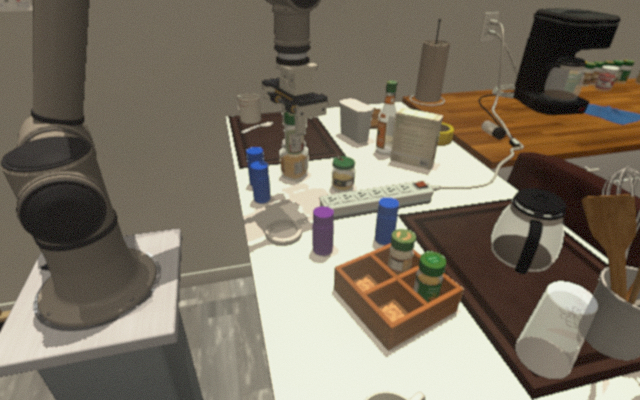

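The side view shows the jar hanging upright in the gripper at about (288,130), with every other object where it was. Carrying it across.

Emit:
apply_moves --grip '[255,255,255,255,255]' --translation '[[0,-20,-3],[0,-35,-5],[0,-35,-5],[0,-35,-5],[0,-35,-5]]' --turn '[[0,0,0],[0,0,0],[0,0,0],[0,0,0],[0,0,0]]'

```text
t: 5.2
position: [0.4742, 0.0536, 0.1965]
orientation: [0.699, -0.105, 0.7, 0.105]
wrist_force: [-0.6, -0.8, -1.7]
width: 0.486
```

Emit:
apply_moves --grip '[255,255,255,255,255]' --translation '[[0,-35,-5],[0,-35,-5],[0,-35,-5],[0,-35,-5],[0,-35,-5]]' --turn '[[0,0,0],[0,0,0],[0,0,0],[0,0,0],[0,0,0]]'

```text
t: 5.7
position: [0.5015, -0.1211, 0.1964]
orientation: [0.699, -0.104, 0.7, 0.105]
wrist_force: [0.4, -0.5, -1.2]
width: 0.49
```

Emit:
apply_moves --grip '[255,255,255,255,255]' --translation '[[0,-25,-3],[0,-13,-2],[0,0,0],[0,0,0],[0,0,0]]' --turn '[[0,0,0],[0,0,0],[0,0,0],[0,0,0],[0,0,0]]'

```text
t: 6.2
position: [0.5082, -0.1562, 0.1975]
orientation: [0.699, -0.105, 0.699, 0.105]
wrist_force: [0.6, -0.6, -1.2]
width: 0.49
```

Run:
```python
from h import *
plan([.507,-.158,.1975],107)
for c in ['scene','side']:
    a=read_camera(c);p=get_obs()['position']
    a=a.copy()
    for z0,col in ((p[2]+.0188-.076,(255,0,0)),(.01,(255,255,0))):
        u=proj(c,cyl(p[0],p[1],.023,z0,z0+.106 if col[1]==0 else z0))
        for q in u: cv2.circle(a,tuple(np.round(q).astype(int)),0,col,-1)
    A=a[100:350,300:520];cv2.imwrite(f'pics/p_{c}.png',cv2.resize(A[:,:,::-1],None,fx=2.4,fy=2.4,interpolation=2))
```

```text
t 6.2 pos [ 0.5082 -0.1562  0.1975] w 0.4898737007309124 F [ 0.6031 -0.5779 -1.1884] q [-0.4427  0.3797  1.5518  0.0005  1.211  -2.3122]
turn [ 0.1082 -0.0216 -0.0536] shift in turned frame mm [ 0.0024 -1.3994 -1.6311] in current frame [ 0.0017 -1.3963 -1.6338]
```

View pics/p_scene.png

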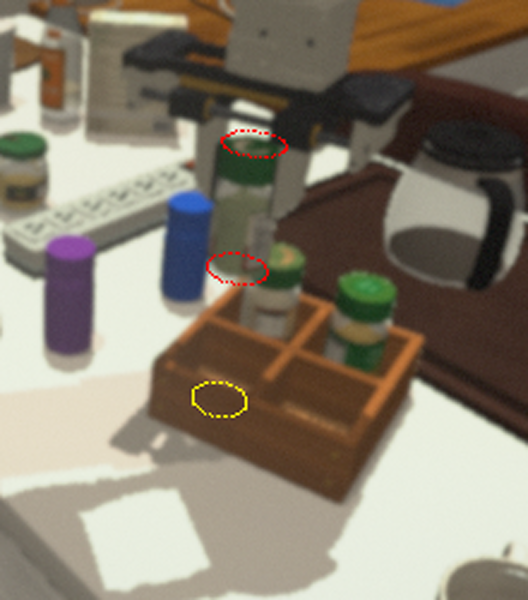

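View pics/p_side.png

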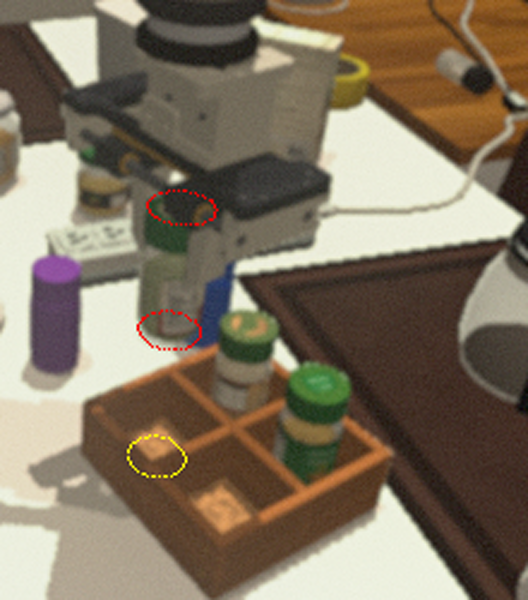

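Run:
```python
from h import *
def W(p,l,z):
    R=np.array([[np.cos(p[2]),-np.sin(p[2])],[np.sin(p[2]),np.cos(p[2])]]);l=np.array(l)
    return np.c_[l@R.T+p[:2],np.full(len(l),z)]
p=[.557,-.1848,.2964];out=[]
for c in ['scene','side']:
    a=cv2.imread(f'pics/{c}0.png');x0,y0=(345,195) if c=='scene' else (320,220);f=3
    a=cv2.resize(a[y0:y0+130,x0:x0+145],None,fx=f,fy=f,interpolation=2)
    def draw(l,z,col): cv2.polylines(a,[np.round((proj(c,W(p,l,z))-[x0,y0]+.5)*f).astype(np.int32)],True,col,1)
    s=np.array([[-1,-1],[-1,1],[1,1],[1,-1]])
    draw(s*.085,.06,(255,0,0));draw(s*.085,0,(255,255,0))
    for q in s: draw(s*.035+q*.04,.06,(0,255,0))
    draw(s[[0]]*0+[-.04,.04]+s*.035,.01,(0,255,255))
    out.append(a)
cv2.imwrite('pics/bx.png',np.hstack(out)[:, :800])
print(np.hstack(out).shape)
```

```text
(390, 870, 3)
```

View pics/bx.png

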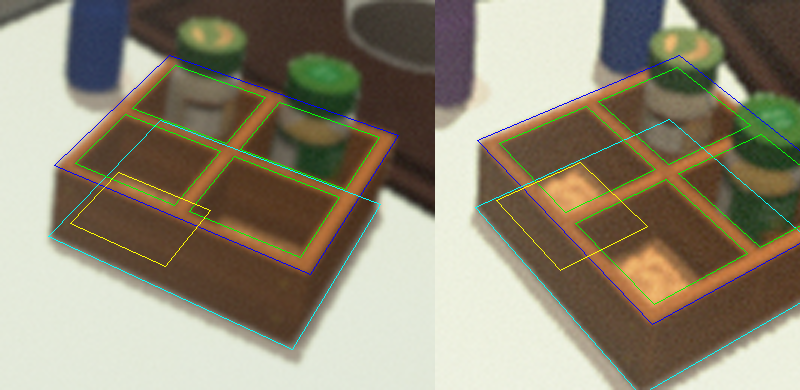

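The fitted box wireframe matches both views to within 1–2 mm, so lowering is safe.

Emit:
apply_moves --grip '[255,255,255,255,255]' --translation '[[15,-1,-2],[25,0,0],[25,0,0],[20,0,0],[15,0,0]]' --turn '[[0,0,0],[0,0,0],[0,0,0],[0,0,0],[0,0,0]]'

```text
t: 6.8
position: [0.5063, -0.1581, 0.0966]
orientation: [0.699, -0.105, 0.7, 0.105]
wrist_force: [-0.4, -0.6, -1.2]
width: 0.488
```

Emit:
apply_moves --grip '[255,255,255,255]' --translation '[[13,0,0],[10,0,0],[4,0,0],[0,0,0]]' --turn '[[0,0,0],[0,0,0],[0,0,0],[0,0,0]]'

```text
t: 7.2
position: [0.5067, -0.1588, 0.0705]
orientation: [0.699, -0.105, 0.699, 0.105]
wrist_force: [0.8, -0.2, -0.7]
width: 0.49
```

Emit:
apply_moves --grip '[255,255,255,255]' --translation '[[1,0,0],[1,0,0],[0,0,0],[0,0,0]]' --turn '[[0,0,0],[0,0,0],[0,0,0],[0,0,0]]'

```text
t: 7.6
position: [0.5069, -0.1592, 0.069]
orientation: [0.699, -0.105, 0.699, 0.105]
wrist_force: [-0.5, 0.2, -0.2]
width: 0.486
```

Run:
```python
from h import *
plan([.507,-.158,.0678],107)
for c in ['scene','side']:
    a=read_camera(c)
    A=a[100:350,300:520];cv2.imwrite(f'pics/d_{c}.png',cv2.resize(A[:,:,::-1],None,fx=2.4,fy=2.4,interpolation=2))
```

```text
t 7.6 pos [ 0.5069 -0.1592  0.069 ] w 0.48620336138210546 F [-0.5057  0.2406 -0.1725] q [-0.4487  0.5321  1.7082  0.0001  0.9007 -2.3167]
turn [0.0257 0.0261 0.0175] shift in turned frame mm [1.1925 1.1337 0.4586] in current frame [1.1924 1.1339 0.4585]
```

View pics/d_side.png

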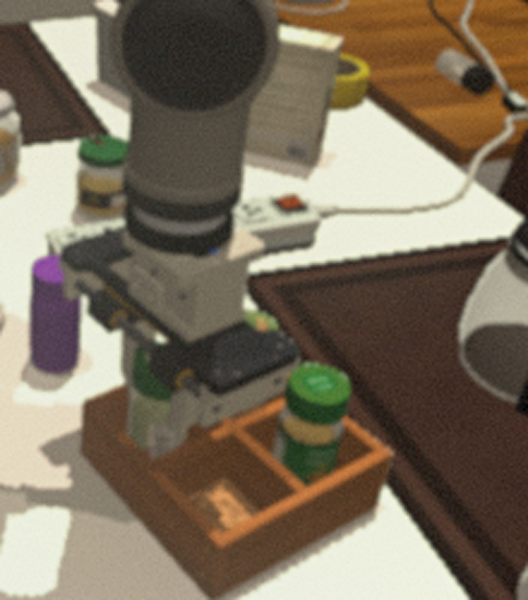

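View pics/d_scene.png

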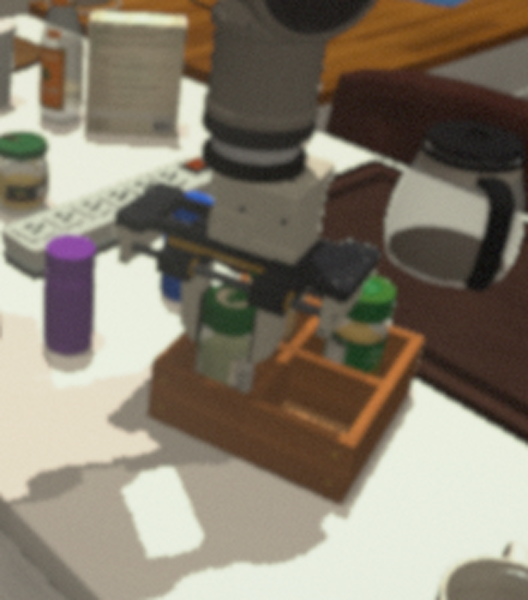

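The jar stands upright in the cell at about (150,395) in the side crop, and the boxed jars haven't moved. I'll lower the last millimetre, then open partway.

Emit:
apply_moves --grip '[255,255,255,255]' --translation '[[1,0,0],[1,0,0],[0,0,0],[0,0,0]]' --turn '[[0,0,0],[0,0,0],[0,0,0],[0,0,0]]'

```text
t: 8.1
position: [0.5073, -0.1595, 0.0676]
orientation: [0.7, -0.105, 0.699, 0.104]
wrist_force: [-1.7, -0.1, 5.6]
width: 0.486
```

Contact with the floor (+6 N). Releasing.

Emit:
apply_moves --grip '[120,100,80,80,80]' --translation '[[0,0,0],[0,0,0],[0,0,0],[0,0,0],[0,0,0]]' --turn '[[0,0,0],[0,0,0],[0,0,0],[0,0,0],[0,0,0]]'

```text
t: 8.6
position: [0.5067, -0.1591, 0.0666]
orientation: [0.699, -0.105, 0.699, 0.105]
wrist_force: [-0.1, -0.5, -0.4]
width: 0.685
```

Emit:
apply_moves --grip '[80,80,80,80,80]' --translation '[[-5,0,0],[-15,0,0],[-25,0,0],[-30,0,0],[-35,0,0]]' --turn '[[0,0,0],[0,0,0],[0,0,0],[0,0,0],[0,0,0]]'

```text
t: 9.1
position: [0.5062, -0.1589, 0.1775]
orientation: [0.699, -0.104, 0.7, 0.105]
wrist_force: [0.9, -1.0, 0.7]
width: 0.684
```

Emit:
apply_moves --grip '[80,80,80,80,80]' --translation '[[-25,0,0],[0,40,0],[0,40,0],[0,40,0],[0,0,0]]' --turn '[[0,0,0],[0,0,0],[0,0,0],[0,0,0],[0,0,0]]'

```text
t: 9.6
position: [0.4699, -0.0408, 0.2022]
orientation: [0.699, -0.105, 0.699, 0.107]
wrist_force: [0.0, 0.1, -0.4]
width: 0.685
```

Run:
```python
from h import *
plan([.507,-.158,.0678],107)
for c in ['scene','side']:
    a=read_camera(c)
    A=a[100:350,300:520];cv2.imwrite(f'pics/e_{c}.png',cv2.resize(A[:,:,::-1],None,fx=2.4,fy=2.4,interpolation=2))
```

```text
t 9.6 pos [ 0.4699 -0.0408  0.2022] w 0.6853181702176848 F [ 0.0238  0.084  -0.3875] q [-0.2502  0.2683  1.7025  0.0013  1.1718 -2.1224]
turn [ 0.2399 -0.0117 -0.0885] shift in turned frame mm [ 134.4455 -122.8807    1.1851] in current frame [ 134.2552 -123.0922    0.6976]
```

View pics/e_side.png

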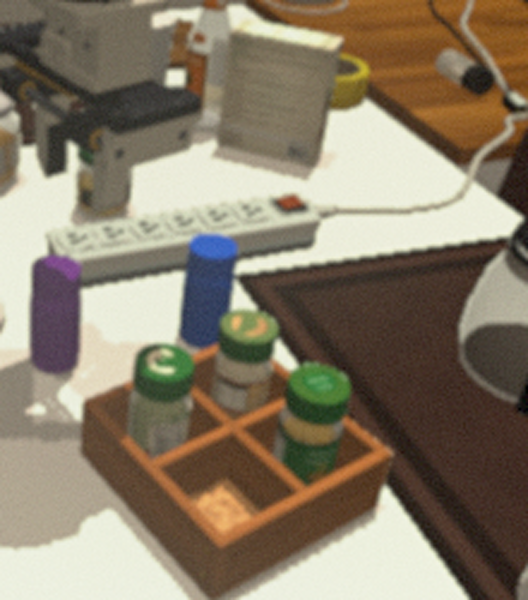

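View pics/e_scene.png

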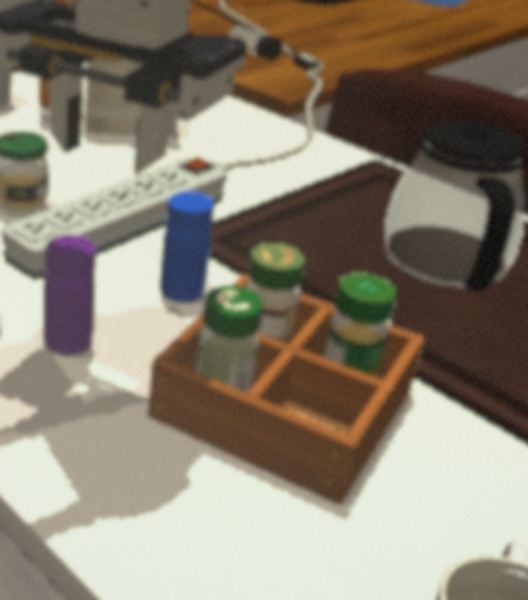

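Both views show the loose jar upright in its own cell, at crop (162,400) in the side view and (230,340) in the scene view. The two boxed jars haven't moved and the gripper is well clear.

```bash
python3 -c "
from rig import *
print(job_done())"
```

```text
the job is handed in; nothing more can be done
None
```

The loose green-capped jar is now upright in one of the two empty cells, the one nearest the purple jar, and the job is handed in. I lowered it to the cork floor before letting go: the wrist force rose to about +6 N on contact and dropped back to zero after release.

The last pictures from the scene and side cameras show it standing in its own cell. The two boxed jars and the blue and purple look-alikes in view had not moved, and the gripper was clear of everything. This took about 9.6 s of robot time.

- **Network errors:** `cut_out` reported only the blue look-alikes as the loose jar in the scene view, and ranked one of them first in the side view. I chose the jar by its description and confirmed it in close crops and in the wrist view, where its cap was within 2 px of the predicted position.
- **Not checked:** the boxed jars' final positions were judged by eye in the pictures, not re-measured.

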